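# Lay the kaleidoscope mirrors in their cradles

### The arm

A 6-joint arm with a two-finger parallel gripper is mounted at the origin on the work surface. World frame = base frame: x ahead of the robot, y to its left, z up, the work surface at z = 0. Lengths are in m, angles in degrees, forces in N, time in s.
With the tool pointing down it reaches from about 0.3 to 0.875 m from the base axis. Payload 4.2 kg.
Tool frame: the origin (TCP) lies on the centre line of the jaws, within the pads' length; the fingertips stand 25 mm ahead of it and the grasp point (between the pads) lies 6 mm ahead of it; z points along the fingers, y is the line along which they close (so a half turn about z gives the same grasp; the last joint's range is limited). The gripper opens to 85 mm and grips with 20 to 120 N. Pads are 22 mm wide; open, the fingers measure 114 mm over their backs; the gripper's body (76 mm by 85 mm) begins 54 mm behind the grasp point. The pads swing forward as they close: fully open they stand 13 mm farther back than shut.
Start: joints at [-69.786, 18.312, 89.639, -0, 72.044, -1.146], TCP at [0.209, -0.536, 0.256] pointing down, gripper open.
Joint ranges: [-177.97, 177.97], [-48.28, 115.42], [12.27, 149.76], [-77.06, 257.06], [2.81, 150.46], [-146.56, 146.56]. Speed limits (degrees/s): [147.25, 147.25, 180, 180, 180, 180].

### API

Orientations are given as a 3x3 rotation matrix whose columns are the frame's x, y, z axes.
In Python, from workcell import arm gives the robot as it stands.
- The arm moves only by the tool move_arm, never from a script. Its argument "steps" is a list of rows, each a list of 7 numbers: the shift along the tool's x, y, z in units of 40 mm (1.0 is 40 mm), then the turn, a rotation vector about the tool's x, y, z in units of 8 degrees (1.0 is 8 degrees), then the closure, from -1 (fully open) to 1 (shut). In form: [[x, y, z, rx, ry, rz, fingers], ...]. A call has 1 to 5 rows; each row is the pose to reach, as a shift and turn from the pose commanded when the call began, along the tool's axes at that moment; what a row does not reach only later rows make up. A row lasts 1/10 s, in which the tool goes at most 50 mm and 8.59 degrees, less where a joint would pass 70% of its speed; a pose out of reach is approached as far as the arm can. A call with a gripper value outside its range is refused whole. The fingers move at their own pace and stop on an object; "newtons" is the grip in N (left out, the last holds). Time passes only in rows, so rows that repeat a pose let the fingers close. It gives the time, the measured TCP pose, the force, the opening and the grip force at its end, in the units of the state.
- arm.read_state(): the state, without advancing time (a new reading comes with each control period).
- arm.get_image(name): name is "side" or "top" or "wrist"; returns the picture (420x560x3 uint8, red, green, blue); there is no depth.
- arm.camera_info(name): a dict with "mtx" (3x3 intrinsics, pixels), "T" (4x4, takes a point from camera to world coordinates). Camera axes: x right, y down, z forward; pixel columns grow to the right and rows downward; lengths in m; the calibration is good to about 2 mm. The wrist camera is an equidistant fisheye: a pixel r from the principal point sees the ray r / f radians off the axis. A picture is of the moment at which its call begins: read the wrist's pose just before it. camera_info takes no time and is no camera call; for the wrist camera it gives the pose at the moment of the call.
- arm.hand_in(): hands the job in; it is judged then, once.
Trained networks look in the newest picture that a camera, given by its name, has taken for a name from the list of things; names that differ only in an ending like _2 or _b are one class to them, and where a whole thing is asked for, a point or a joint stands for the part that bears it (a point fixed in the world has none). Each returns a list of dicts, best first, with "confidence" (0 to 1); they miss things now and then, are a little off and sometimes report something else, mostly with a low value. They report only what shows in the picture. A call takes as long as a camera call. They do not tell look-alikes from the thing itself.
- arm.recognise(camera, thing): "xyz" ([x, y, z] in m, in the coordinates of the camera as it stood for that picture, good to about 4 mm: the middle of the surface that is visible of it).
- arm.masks_of(camera, thing): "mask" (420x560 bool, what is visible of it).
- arm.tip_of(camera, thing): "xyz" ([x, y, z] in m, in the coordinates of the camera as it stood for that picture, good to about 4 mm: a listed point, or the origin of a listed thing).
The state is a dict: "t": time; "q": joint angles; "joint_vel": joint speeds; "tau": joint torques, N m; "ee_pos": TCP position; "tool_rot": TCP orientation; "force": force on the tool from outside, world axes, zero at the start; "wrist_torque": the same for the moment, N m; "grip_width": finger opening in m; "grasp_force": force on a finger pad.
Only numpy, scipy, OpenCV 4.12 (cv2) and the standard library are available. Lean on these libraries where they do the work, as an engineer would, in place of code of your own. Each camera call takes 0.05 s, during which the arm holds its last target. There are 200 camera calls.

### The job

Pick out the three smoky glass mirror strips and lay each one flat, lengthwise and centred, in the cradle made for its length: the long one first, then the middle one, then the short one, letting go of each before fetching the next. They are glass, so set them down without dropping them, and leave the brass cap, the walnut ring, the acrylic cell and the walnut stick where they are.

Things in the scene. Friction and masses are not known exactly. Their poses are not given: they have to be found in the camera images.
- long_mirror: the long mirror strip: loose flat bar of smoky dark glass, 120 mm long (own x), 24 mm wide (own y), 8 mm thick (z), 58 g or up to 30 % more or less; lies flat on the bench. Origin at the centre of its underside; to be gripped across its 24 mm width.
- middle_mirror: the middle mirror strip: loose flat bar of smoky dark glass, 90 mm long (own x), 24 mm wide (own y), 8 mm thick (z), 43 g or up to 30 % more or less; lies flat on the bench. Origin at the centre of its underside; to be gripped across its 24 mm width.
- short_mirror: the short mirror strip: loose flat bar of smoky dark glass, 60 mm long (own x), 24 mm wide (own y), 8 mm thick (z), 29 g or up to 30 % more or less; lies flat on the bench. Origin at the centre of its underside; to be gripped across its 24 mm width.
- long_cradle: the long cradle: fixed dark walnut block 156 mm long (own x), 48 mm wide (own y), its flat pale grey felt bed 12 mm above the bench, with an 8 mm thick end stop across each end rising another 8 mm (to 20 mm). 140 mm between the stops, so the 120 mm strip has 10 mm to spare at each end; the long sides are open. Origin at the centre of its underside, on the bench; the bed is at z = 12 mm.
- middle_cradle: the middle cradle: fixed dark walnut block 126 mm long (own x), 48 mm wide (own y), its flat pale grey felt bed 12 mm above the bench, with an 8 mm thick end stop across each end rising another 8 mm (to 20 mm). 110 mm between the stops, so the 90 mm strip has 10 mm to spare at each end; the long sides are open. Origin at the centre of its underside, on the bench; the bed is at z = 12 mm.
- short_cradle: the short cradle: fixed dark walnut block 96 mm long (own x), 48 mm wide (own y), its flat pale grey felt bed 12 mm above the bench, with an 8 mm thick end stop across each end rising another 8 mm (to 20 mm). 80 mm between the stops, so the 60 mm strip has 10 mm to spare at each end; the long sides are open. Origin at the centre of its underside, on the bench; the bed is at z = 12 mm.
- eyepiece_cap: bystander: loose brass eyepiece cap, disc 42 mm across and 14 mm high, origin under its centre
- end_ring: bystander: loose walnut end ring, 44 mm outside, 28 mm hole, 12 mm high, lying flat, origin under its centre
- object_cell: bystander: loose round pale acrylic object cell, 40 mm across and 14 mm high, origin under its centre
- spacer_stick: bystander: loose walnut stick of square section, 90 x 12 x 12 mm (length along own x), no mirror; origin under its centre
Things that resemble listed ones, but are neither listed nor needed, are in the scene too. Leave any green look-alike of the short_mirror alone.

How it is judged:
By the outcome, as a careful person would: the job done as asked, in the order asked, and still so for the second after the job is handed in, with the robot touching nothing.
It also fails if it takes over 99 s, if anything falls off the work surface, if the arm or the gripper's body presses on something with over 40 N, if the wrist force passes 120 N, or if a joint passes its speed limit or range.

## Working session

There is one attempt and no reset: what is moved stays moved. The work goes in short steps, Python scripts to look and compute and a tool call to move; the robot and the scene stay as the last step left them, time stands still between calls to the robot, and variables do not carry over. Pictures are saved under pics/ and viewed, at most 14 in all, crops included, and the job is handed in when it is done.

Besides the shell and the picture viewer there is one more tool, called as name(argument=value, ...) on one line, values as JSON. move_arm: Moves the arm, as the interface text tells. Its arguments: {"type":"object","properties":{"steps":{"type":"array","items":{"type":"array","items":{"type":"number"}}},"newtons":{"type":"number"}},"required":["steps"]}

```bash
mkdir -p pics; ls
python3 - <<'E'
from workcell import arm
import cv2
for n in ("top","side"):
    im=arm.get_image(n); cv2.imwrite(f"pics/{n}0.png",cv2.cvtColor(im,cv2.COLOR_RGB2BGR))
    c=arm.camera_info(n); print(n,c["mtx"].round(1).tolist(),c["T"].round(3).tolist())
s=arm.read_state(); print(s["ee_pos"],s["tool_rot"],s["grip_width"],s["t"])
E
```

```text
pics
top [[380.6, 0.0, 284.3], [0.0, 380.6, 211.7], [0.0, 0.0, 1.0]] [[-0.021, -0.98, 0.197, 0.357], [-1.0, 0.016, -0.024, -0.037], [0.02, -0.197, -0.98, 0.885], [0.0, 0.0, 0.0, 1.0]]
side [[538.6, 0.0, 281.9], [0.0, 538.6, 208.9], [0.0, 0.0, 1.0]] [[-0.915, -0.311, 0.258, 0.242], [-0.404, 0.695, -0.595, 0.559], [0.006, -0.649, -0.761, 0.842], [0.0, 0.0, 0.0, 1.0]]
[ 0.20929423 -0.53514544  0.25557245] [[ 9.31308430e-01  3.64231111e-01 -5.52692828e-04]
 [ 3.64231529e-01 -9.31307232e-01  1.49407593e-03]
 [ 2.94621080e-05 -1.59275366e-03 -9.99998731e-01]] 0.08524841849723312 0.1
```

View pics/top0.png

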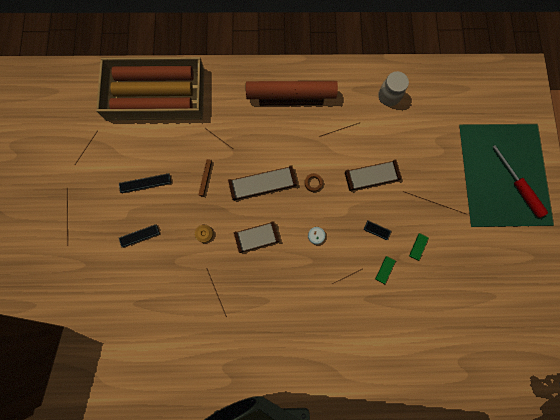

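View pics/side0.png

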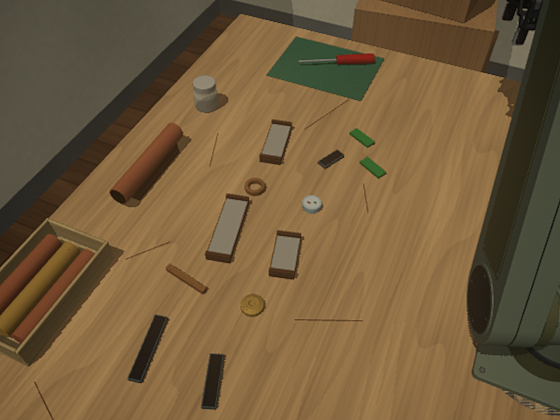

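Top view: long strip at (146,184), middle strip at (140,236) and short strip at (377,230), all dark. Candidates that could be confused with the short strip are the green bars at (419,247) and (385,270), and with the long or middle strip the walnut stick at (206,178). Cradles: long (264,183), middle (374,176), short (258,237). I'm choosing the dark glass bars. Next I'll fit poses to the masks and check them in a crop.

```bash
cat > h.py <<'E'
from workcell import arm
import numpy as np, cv2
from scipy.optimize import minimize
DIM={"long_mirror":(.12,.024,.008),"middle_mirror":(.09,.024,.008),"short_mirror":(.06,.024,.008),
"long_cradle":(.156,.048,.012),"middle_cradle":(.126,.048,.012),"short_cradle":(.096,.048,.012)}
def proj(P,c):
    q=(np.asarray(P)-c["T"][:3,3])@c["T"][:3,:3]
    return q[:,:2]/q[:,2:]*[c["mtx"][0,0],c["mtx"][1,1]]+c["mtx"][:2,2]
def ray(px,c,z):
    d=c["T"][:3,:3]@np.linalg.solve(c["mtx"],[px[0],px[1],1]); o=c["T"][:3,3]
    return (o+d*(z-o[2])/d[2])[:2]
def box(p,n,z0=0):
    l,w,h=DIM[n]; ca,sa=np.cos(p[2]),np.sin(p[2]); B=[]
    def add(x0,x1,y0,y1,a,b): B.append([(p[0]+ca*x-sa*y,p[1]+sa*x+ca*y,z0+z) for x in(x0,x1) for y in (y0,y1) for z in(a,b)])
    add(-l/2,l/2,-w/2,w/2,0,h)
    if "cradle" in n:
        add(-l/2,-l/2+.008,-w/2,w/2,0,.02); add(l/2-.008,l/2,-w/2,w/2,0,.02)
    return B
S=4
def sil(p,n,c,shape,z0=0):
    m=np.zeros((shape[0]*S,shape[1]*S),np.uint8)
    for b in box(p,n,z0):
        h=cv2.convexHull(((proj(b,c)+.5)*S*16).astype(np.int32)); cv2.fillConvexPoly(m,h,1,shift=4)
    return cv2.resize(m.astype(np.float32),None,fx=1/S,fy=1/S,interpolation=cv2.INTER_AREA)
def fit(n,masks,z0=0):
    # masks: {cam: bool mask}
    cs={k:arm.camera_info(k) for k in masks}
    k=next(iter(masks)); ys,xs=np.nonzero(masks[k])
    pts=np.array([ray((x,y),cs[k],z0+.008) for x,y in zip(xs,ys)],np.float32)
    v=np.linalg.svd(pts-pts.mean(0),full_matrices=False)[2][0]
    p0=[*pts.mean(0),np.arctan2(v[1],v[0])]
    def cost(u):
        p=[u[0],u[1],u[2]*10]; s=0
        for k,m in masks.items():
            a=sil(p,n,cs[k],m.shape,z0); s+=1-np.minimum(a,m).sum()/np.maximum(a,m).sum()
        return s/len(masks)
    u0=np.array([p0[0],p0[1],p0[2]/10])
    r=minimize(cost,u0,method="Nelder-Mead",options=dict(initial_simplex=[u0,u0+[.006,0,0],u0+[0,.006,0],u0+[0,0,.01]],maxiter=120,xatol=1e-5,fatol=1e-4))
    return [r.x[0],r.x[1],(np.degrees(r.x[2]*10)+90)%180-90],r.fun
E
python3 - <<'E'
from h import *
ims={k:arm.get_image(k) for k in("top","side")}
tops=cv2.cvtColor(ims["top"],cv2.COLOR_RGB2BGR); out=cv2.resize(tops,None,fx=2,fy=2,interpolation=cv2.INTER_CUBIC)
for n in DIM:
    M={}
    for k in ims:
        r=arm.masks_of(k,n)
        print(n,k,[(round(d["confidence"],2),np.argwhere(d["mask"]).mean(0)[::-1].round().tolist(),int(d["mask"].sum())) for d in r[:4]])
        # choose dark / the right-length candidate by colour: reject green
        best=None
        for d in r:
            col=ims[k][d["mask"]].mean(0)
            if col[1]>1.4*col[0]: continue
            best=d["mask"]; break
        if best is not None: M[k]=best
    for ks in (["top"],["side"],["top","side"]):
        if all(k in M for k in ks):
            p,f=fit(n,{k:M[k] for k in ks}); print("   ",ks,np.round(p,4),round(f,3))
    for b in box([p[0],p[1],np.radians(p[2])],n):
        h=cv2.convexHull((proj(b,arm.camera_info("top"))*2).astype(np.int32)); cv2.polylines(out,[h],True,(0,0,255),1)
cv2.imwrite("pics/fit.png",out[290:580,200:900])
E
```

```text
long_mirror top [(0.84, [144.0, 183.0], 502)]
long_mirror side [(0.57, [147.0, 349.0], 1091)]
    ['top'] [  0.6098   0.2736 -79.6882] 0.128
    ['side'] [  0.6083   0.2731 -78.6522] 0.047
    ['top', 'side'] [  0.6088   0.2733 -78.8002] 0.103
middle_mirror top [(0.64, [138.0, 235.0], 414), (0.33, [205.0, 176.0], 187)]
middle_mirror side [(0.81, [212.0, 380.0], 888), (0.44, [254.0, 186.0], 290)]
    ['top'] [  0.4836   0.2792 -70.5426] 0.104
    ['side'] [  0.4828   0.2792 -69.6626] 0.054
    ['top', 'side'] [  0.483    0.2793 -70.372 ] 0.085
short_mirror top [(0.71, [377.0, 230.0], 282), (0.69, [385.0, 270.0], 319), (0.63, [418.0, 246.0], 300)]
short_mirror side [(0.77, [373.0, 167.0], 288), (0.77, [361.0, 137.0], 240), (0.66, [331.0, 158.0], 257)]
    ['top'] [ 0.4873 -0.2751 64.0349] 0.078
    ['side'] [ 0.486  -0.2769 64.688 ] 0.11
    ['top', 'side'] [ 0.4869 -0.276  63.627 ] 0.103
long_cradle top [(0.74, [262.0, 183.0], 1364)]
long_cradle side [(0.59, [227.0, 228.0], 1719)]
    ['top'] [ 6.04900e-01 -7.50000e-03 -7.76954e+01] 0.052
    ['side'] [ 6.04800e-01 -7.30000e-03 -7.74648e+01] 0.045
    ['top', 'side'] [ 6.04800e-01 -7.50000e-03 -7.74618e+01] 0.049
middle_cradle top [(0.78, [373.0, 175.0], 1124)]
middle_cradle side [(0.79, [275.0, 142.0], 960)]
    ['top'] [  0.6195  -0.2725 -77.8418] 0.043
    ['side'] [  0.62    -0.272  -78.8549] 0.049
    ['top', 'side'] [  0.6198  -0.2721 -78.144 ] 0.047
short_cradle top [(0.83, [257.0, 237.0], 826), (0.37, [205.0, 178.0], 211)]
short_cradle side [(0.97, [285.0, 254.0], 1211)]
    ['top'] [ 4.74000e-01  7.20000e-03 -7.64851e+01] 0.096
    ['side'] [ 4.74400e-01  7.70000e-03 -7.53136e+01] 0.035
    ['top', 'side'] [ 4.74300e-01  7.60000e-03 -7.54364e+01] 0.066
```

View pics/fit.png

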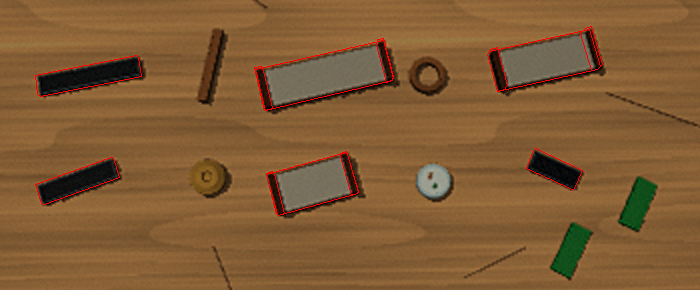

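The red outlines match all three dark strips and all three cradles. In the crop the long strip is at (90,76), the middle at (78,181) and the short at (555,169). The green bars at (571,250) and (638,204) are rejected. Now to move.

```bash
cat > d.py <<'E'
import sys
from workcell import arm
import numpy as np
from scipy.spatial.transform import Rotation as R
x,y,z,yaw=map(float,sys.argv[1:5]); s=arm.read_state(); Q=np.array(s["tool_rot"])
c,n=np.cos(np.radians(yaw)),np.sin(np.radians(yaw))
G=np.array([[c,n,0],[n,-c,0],[0,0,-1]])
print("shift",(Q.T@(np.array([x,y,z])-s["ee_pos"])/.04).round(3),"turn",(np.degrees(R.from_matrix(Q.T@G).as_rotvec())/8).round(3))
print("t",round(s["t"],2),"pos",np.round(s["ee_pos"],4),"F",np.round(s["force"],1),"w",round(s["grip_width"],4),"gf",round(s["grasp_force"],1))
E
python3 d.py 0.609 0.273 0.12 101
```

```text
shift [ 16.665 -15.188   3.406] turn [ 1.000e-03  1.000e-03 -9.955e+00]
t 0.8 pos [ 0.2094 -0.5355  0.2564] F [-0.  -0.1  0.7] w 0.0855 gf 0.0
```

move_arm(steps=[[16.66,-15.19,2.4,0,0,-9.95,0],[16.66,-15.19,2.4,0,0,-9.95,0],[16.66,-15.19,2.4,0,0,-9.95,0],[16.66,-15.19,2.4,0,0,-9.95,0],[16.66,-15.19,2.4,0,0,-9.95,0]], newtons=30)

```text
t: 1.3
ee_pos: [0.32, -0.3109, 0.2299]
tool_rot: [[0.428, 0.904, 0.001], [0.904, -0.428, -0.001], [-0.0, 0.001, -1.0]]
force: [1.5, -1.0, -0.6]
grip_width: 0.0428
grasp_force: 0.0
```

```bash
python3 d.py 0.609 0.273 0.12 101
```

```text
shift [16.286  0.273  2.744] turn [ 6.000e-03  3.000e-03 -4.545e+00]
t 1.3 pos [ 0.32   -0.3109  0.2299] F [ 1.5 -1.  -0.6] w 0.0428 gf 0.0
```

move_arm(steps=[[16,0.27,2.5,0,0,-4.5,0],[16,0.27,2.5,0,0,-4.5,0],[16,0.27,2.5,0,0,-4.5,0],[16,0.27,2.5,0,0,-4.5,0],[16,0.27,2.5,0,0,-4.5,0]])

```text
t: 1.8
ee_pos: [0.431, -0.0899, 0.1914]
tool_rot: [[-0.183, 0.983, 0.001], [0.983, 0.183, -0.001], [-0.001, 0.001, -1.0]]
force: [0.3, -1.0, -0.8]
grip_width: 0.0426
grasp_force: 0.0
```

```bash
python3 d.py 0.609 0.273 0.12 101
```

```text
shift [8.11  6.03  1.785] turn [ 0.008  0.005 -0.061]
t 1.8 pos [ 0.431  -0.0899  0.1914] F [ 0.3 -1.  -0.8] w 0.0426 gf 0.0
```

move_arm(steps=[[8.11,6.03,1.78,0,0,0,0],[8.11,6.03,1.78,0,0,0,0],[8.11,6.03,1.78,0,0,0,0],[8.11,6.03,1.78,0,0,0,0],[8.11,6.03,1.78,0,0,0,0]])

```text
t: 2.3
ee_pos: [0.5401, 0.131, 0.1477]
tool_rot: [[-0.18, 0.984, 0.001], [0.984, 0.18, -0.0], [-0.0, 0.001, -1.0]]
force: [0.7, -1.2, 1.0]
grip_width: 0.0427
grasp_force: 0.0
```

```bash
python3 d.py 0.609 0.273 0.12 101
```

```text
shift [3.182 2.334 0.692] turn [ 0.004  0.002 -0.079]
t 2.3 pos [0.5401 0.131  0.1477] F [ 0.7 -1.2  1. ] w 0.0427 gf 0.0
```

move_arm(steps=[[3.18,2.33,0.7,0,0,-0.05,0],[3.18,2.33,0.7,0,0,-0.05,0],[3.18,2.33,0.7,0,0,-0.05,0],[3.18,2.33,0.7,0,0,-0.05,0],[3.18,2.33,0.7,0,0,-0.05,0]])

```text
t: 2.8
ee_pos: [0.6082, 0.2721, 0.1188]
tool_rot: [[-0.189, 0.982, -0.001], [0.982, 0.189, -0.001], [-0.001, -0.001, -1.0]]
force: [0.1, -0.6, 0.6]
grip_width: 0.0425
grasp_force: 0.0
```

```bash
python3 d.py 0.6087 0.2732 0.03 101.2
python3 - <<'E'
from h import *
for n in("wrist","side"):
    im=arm.get_image(n)
    if n=="side": im=cv2.resize(im[270:420,60:300],None,fx=3,fy=3)
    cv2.imwrite(f"pics/{n}1.png",im[...,::-1])
E
```

```text
shift [0.026 0.02  2.22 ] turn [-0.008  0.004 -0.042]
t 2.8 pos [0.6082 0.2721 0.1188] F [ 0.1 -0.6  0.6] w 0.0425 gf 0.0
```

View pics/wrist1.png

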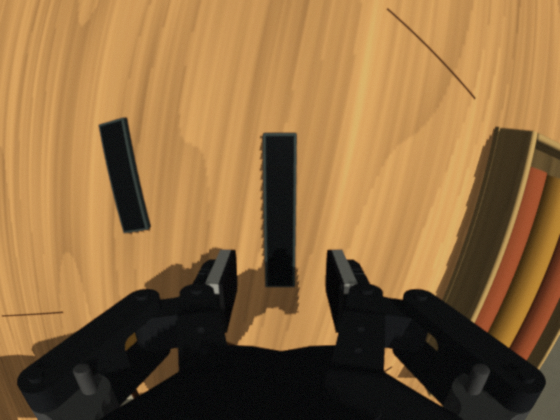

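The wrist view shows the long strip at (280,210), parallel to the fingers and midway between them (pads at 222 and 340). The middle strip is off to the left at (124,175). Going down.

move_arm(steps=[[0.03,0.02,0.8,0,0,-0.02,0],[0.03,0.02,1.5,0,0,-0.02,0],[0.03,0.02,2.0,0,0,-0.02,0],[0.03,0.02,2.27,0,0,-0.02,0.15],[0.03,0.02,2.27,0,0,-0.02,0.15]])

```text
t: 3.4
ee_pos: [0.6079, 0.2703, 0.0283]
tool_rot: [[-0.187, 0.982, -0.003], [0.982, 0.187, -0.001], [-0.001, -0.003, -1.0]]
force: [-0.3, -0.6, -0.2]
grip_width: 0.0364
grasp_force: 0.0
```

```bash
python3 d.py 0.6087 0.2732 0.027 101.2
```

```text
shift [0.067 0.034 0.032] turn [-0.02   0.006 -0.049]
t 3.4 pos [0.6079 0.2703 0.0283] F [-0.3 -0.6 -0.2] w 0.0364 gf 0.0
```

move_arm(steps=[[0.06,0.03,0.03,0,0,-0.04,0.2],[0.06,0.03,0.03,0,0,-0.04,0.6],[0.06,0.03,0.03,0,0,-0.04,1],[0.06,0.03,0.03,0,0,-0.04,1],[0.06,0.03,0.03,0,0,-0.04,1]], newtons=35)

```text
t: 3.9
ee_pos: [0.6105, 0.275, 0.0295]
tool_rot: [[-0.195, 0.981, 0.003], [0.981, 0.195, 0.001], [0.0, 0.003, -1.0]]
force: [-0.4, 0.1, 6.3]
grip_width: 0.0224
grasp_force: 35.0
```

```bash
python3 d.py 0.6087 0.2732 0.027 101.2
```

```text
shift [-0.036 -0.053  0.063] turn [ 0.022 -0.002  0.003]
t 3.9 pos [0.6105 0.275  0.0295] F [-0.4  0.1  6.3] w 0.0224 gf 35.0
```

move_arm(steps=[[0,0,-0.1,0,0,0,1],[0,0,-0.4,0,0,0,1],[0,0,-0.9,0,0,0,1],[0,0,-1.5,0,0,0,1],[0,0,-2,0,0,0,1]])

```text
t: 4.4
ee_pos: [0.6096, 0.2748, 0.1096]
tool_rot: [[-0.194, 0.981, 0.001], [0.981, 0.194, 0.0], [0.0, 0.001, -1.0]]
force: [-0.3, 0.3, 0.1]
grip_width: 0.0223
grasp_force: 34.3
```

```bash
python3 d.py 0.6048 -0.0074 0.11 102.5
python3 - <<'E'
from h import *
for n in("wrist","side"):
    im=arm.get_image(n)
    if n=="side": im=cv2.resize(im[200:400,60:300],None,fx=3,fy=3)
    cv2.imwrite(f"pics/{n}2.png",im[...,::-1])
E
```

```text
shift [-6.897 -1.49  -0.011] turn [ 0.006 -0.001 -0.161]
t 4.4 pos [0.6096 0.2748 0.1096] F [-0.3  0.3  0.1] w 0.0223 gf 34.3
```

View pics/side2.png

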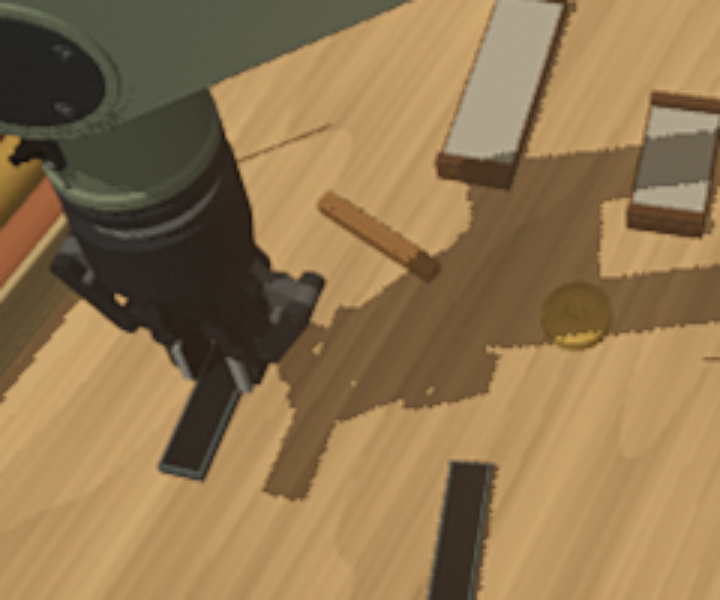

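The strip is held across its middle and looks level (around (200,420) in the crop), clear of everything else. Carrying it to the long cradle.

move_arm(steps=[[-0.4,-0.08,0,0,0,-0.05,1],[-1.2,-0.25,0,0,0,-0.1,1],[-2.2,-0.47,0,0,0,-0.16,1],[-3.2,-0.7,0,0,0,-0.16,1],[-4.2,-0.9,0,0,0,-0.16,1]])

```text
t: 5.0
ee_pos: [0.6051, 0.1002, 0.1061]
tool_rot: [[-0.217, 0.976, -0.004], [0.976, 0.217, -0.001], [-0.0, -0.004, -1.0]]
force: [0.4, -1.2, -1.1]
grip_width: 0.0222
grasp_force: 34.4
```

```bash
python3 d.py 0.6045 -0.0059 0.07 102.5
```

```text
shift [-2.585 -0.585  0.906] turn [-0.029  0.002  0.003]
t 5.0 pos [0.6051 0.1002 0.1061] F [ 0.4 -1.2 -1.1] w 0.0222 gf 34.4
```

move_arm(steps=[[-0.9,-0.2,0,0,0,0,1],[-1.7,-0.39,0.1,0,0,0,1],[-2.3,-0.53,0.4,0,0,0,1],[-2.59,-0.58,0.8,0,0,0,1],[-2.59,-0.58,0.9,0,0,0,1]])

```text
t: 5.5
ee_pos: [0.604, -0.0059, 0.0689]
tool_rot: [[-0.214, 0.977, -0.007], [0.977, 0.214, -0.0], [0.001, -0.006, -1.0]]
force: [-0.0, -0.3, -1.3]
grip_width: 0.0221
grasp_force: 34.4
```

move_arm(steps=[[0,0,0,0,0,0,1],[0,0,0,0,0,0,1]])

```text
t: 5.7
ee_pos: [0.6064, -0.0028, 0.0718]
tool_rot: [[-0.217, 0.976, -0.0], [0.976, 0.217, 0.0], [0.0, -0.0, -1.0]]
force: [0.9, -0.3, -1.3]
grip_width: 0.0219
grasp_force: 34.4
```

```bash
for i in 1 2 3; do python3 d.py 0.6045 -0.0059 0.043 102.5; done
python3 - <<'E'
from h import *
for n in("wrist","side"):
    im=arm.get_image(n)
    if n=="side": im=cv2.resize(im[150:300,150:350],None,fx=4,fy=4)
    cv2.imwrite(f"pics/{n}3.png",im[...,::-1])
E
python3 d.py 0.6045 -0.0059 0.043 102.5
```

```text
shift [-0.065 -0.064  0.719] turn [-0.003 -0.001  0.004]
t 5.7 pos [ 0.6064 -0.0028  0.0718] F [ 0.9 -0.3 -1.3] w 0.0219 gf 34.4
shift [-0.065 -0.064  0.719] turn [-0.003 -0.001  0.004]
t 5.7 pos [ 0.6064 -0.0028  0.0718] F [ 0.9 -0.3 -1.3] w 0.0219 gf 34.4
shift [-0.065 -0.064  0.719] turn [-0.003 -0.001  0.004]
t 5.7 pos [ 0.6064 -0.0028  0.0718] F [ 0.9 -0.3 -1.3] w 0.0219 gf 34.4
shift [-0.068 -0.078  0.735] turn [0.007 0.002 0.007]
t 5.8 pos [ 0.6069 -0.0026  0.0724] F [ 0.6  0.3 -0.7] w 0.0223 gf 34.4
```

View pics/wrist3.png

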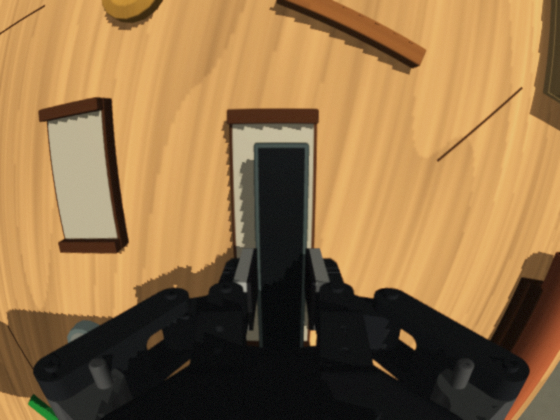

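In the wrist view the strip (x≈281) lies a few px right of the cradle's middle (x≈273) and parallel to it. That agrees with the numbers, so I'll correct and lower.

move_arm(steps=[[-0.06,-0.07,0.2,0,0,0,1],[-0.06,-0.07,0.4,0,0,0,1],[-0.06,-0.07,0.55,0,0,0,1],[-0.06,-0.07,0.66,0,0,0,1],[-0.06,-0.07,0.66,0,0,0,1]])

```text
t: 6.3
ee_pos: [0.6039, -0.0062, 0.0445]
tool_rot: [[-0.216, 0.976, -0.002], [0.976, 0.216, -0.0], [0.0, -0.002, -1.0]]
force: [1.1, -0.1, -0.8]
grip_width: 0.0223
grasp_force: 34.4
```

move_arm(steps=[[0,0,0,0,0,0,1],[0,0,0,0,0,0,1],[0,0,0,0,0,0,1]])

```text
t: 6.6
ee_pos: [0.6046, -0.0063, 0.0458]
tool_rot: [[-0.216, 0.976, 0.001], [0.976, 0.216, -0.0], [-0.0, 0.001, -1.0]]
force: [0.5, 0.4, -0.4]
grip_width: 0.0222
grasp_force: 34.4
```

```bash
python3 d.py 0.6045 -0.0059 0.041 102.5
```

```text
shift [ 0.01  -0.001  0.12 ] turn [ 0.005  0.002 -0.001]
t 6.6 pos [ 0.6046 -0.0063  0.0458] F [ 0.5  0.4 -0.4] w 0.0222 gf 34.4
```

move_arm(steps=[[0,0,0.04,0,0,0,1],[0,0,0.07,0,0,0,1],[0,0,0.07,0,0,0,1],[0,0,0.07,0,0,0,1]])

```text
t: 7.0
ee_pos: [0.6043, -0.0063, 0.0426]
tool_rot: [[-0.216, 0.976, -0.0], [0.976, 0.216, -0.0], [-0.0, -0.0, -1.0]]
force: [-0.4, -0.2, 0.1]
grip_width: 0.0221
grasp_force: 34.4
```

move_arm(steps=[[0,0,0.02,0,0,0,1],[0,0,0.035,0,0,0,1],[0,0,0.035,0,0,0,1],[0,0,0.035,0,0,0,1]])

```text
t: 7.4
ee_pos: [0.6045, -0.0063, 0.0416]
tool_rot: [[-0.216, 0.976, 0.0], [0.976, 0.216, -0.0], [-0.0, 0.0, -1.0]]
force: [-0.6, -0.7, 1.9]
grip_width: 0.0221
grasp_force: 34.7
```

move_arm(steps=[[0,0,0.01,0,0,0,1],[0,0,0.01,0,0,0,1],[0,0,0.01,0,0,0,0.4],[0,0,0.01,0,0,0,0.3],[0,0,0.01,0,0,0,0.2]])

```text
t: 7.9
ee_pos: [0.6043, -0.0063, 0.0406]
tool_rot: [[-0.216, 0.976, -0.0], [0.976, 0.216, -0.0], [-0.0, -0.0, -1.0]]
force: [0.9, 0.3, 0.1]
grip_width: 0.0341
grasp_force: 0.0
```

move_arm(steps=[[0,0,0,0,0,0,0.2],[0,0,-0.3,0,0,0,0.2],[0,0,-1,0,0,0,0.2],[0,0,-2,0,0,0,0.1],[0,0,-2,0,0,0,0]])

```text
t: 8.4
ee_pos: [0.608, -0.0064, 0.1272]
tool_rot: [[-0.216, 0.976, 0.012], [0.976, 0.216, -0.0], [-0.003, 0.012, -1.0]]
force: [0.2, -0.8, -0.0]
grip_width: 0.0425
grasp_force: 0.0
```

```bash
python3 d.py 0.483 0.2793 0.122 110
python3 - <<'E'
from h import *
im=arm.get_image("wrist"); cv2.imwrite("pics/wrist4.png",im[...,::-1])
E
```

```text
shift [ 7.649 -1.509  0.09 ] turn [ 0.083  0.027 -0.938]
t 8.4 pos [ 0.608  -0.0064  0.1272] F [ 0.2 -0.8 -0. ] w 0.0425 gf 0.0
```

View pics/wrist4.png

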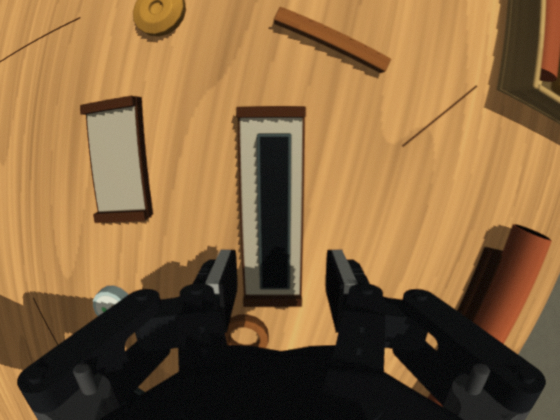

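The long strip lies in its cradle at (274,210) without tilt. I'll measure its centring once the arm is clear. Next, the middle strip.

move_arm(steps=[[1,-0.2,0,0,0,-0.3,0],[7.65,-1.51,0.05,0,0,-0.95,0],[7.65,-1.51,0.05,0,0,-0.95,0],[7.65,-1.51,0.05,0,0,-0.95,0],[7.65,-1.51,0.05,0,0,-0.95,0]])

```text
t: 8.95
ee_pos: [0.5061, 0.2156, 0.1187]
tool_rot: [[-0.343, 0.939, -0.001], [0.939, 0.343, -0.001], [-0.0, -0.002, -1.0]]
force: [0.4, 1.2, -0.2]
grip_width: 0.0427
grasp_force: 0.0
```

```bash
python3 d.py 0.483 0.2793 0.12 110
python3 - <<'E'
from h import *
ims={k:arm.get_image(k) for k in("top","side")}
M={}
for k in ims:
    for d in arm.masks_of(k,"long_mirror")[:2]:
        m=d["mask"]; print(k,round(d["confidence"],2),np.argwhere(m).mean(0)[::-1].round(),m.sum())
        M.setdefault(k,m)
for ks in (["top"],["side"],["top","side"]):
    if all(k in M for k in ks):
        p,f=fit("long_mirror",{k:M[k] for k in ks},.012); print(ks,np.round(p,4),round(f,3))
o=cv2.resize(ims["side"][180:280,180:280],None,fx=6,fy=6,interpolation=cv2.INTER_CUBIC); cv2.imwrite("pics/side4.png",o[...,::-1])
E
```

```text
shift [ 1.695  0.003 -0.032] turn [-0.011  0.001  0.008]
t 8.95 pos [0.5061 0.2156 0.1187] F [ 0.4  1.2 -0.2] w 0.0427 gf 0.0
top 0.77 [263. 181.] 538
top 0.5 [372. 175.] 1033
side 0.58 [229. 228.] 79
['top'] [ 6.06900e-01 -8.90000e-03 -7.73395e+01] 0.069
['side'] [ 6.21000e-01 -3.52000e-02 -5.76491e+01] 0.868
['top', 'side'] [ 6.06800e-01 -8.50000e-03 -7.71773e+01] 0.476
```

View pics/side4.png

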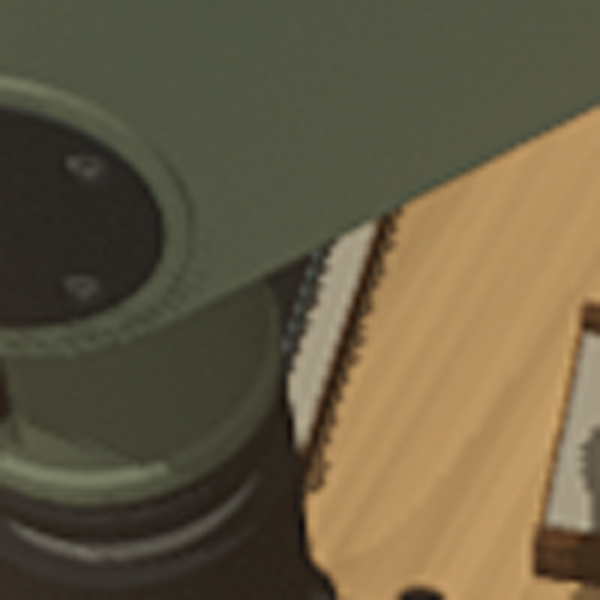

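The side view is blocked by the arm. The top fit puts the long strip about 2 mm from the cradle centre with under 1° of yaw error, which is good. Continuing.

move_arm(steps=[[1.0,0,0,0,0,0,0],[1.6,0,0,0,0,0,0],[1.65,0,0,0,0,0,0],[1.65,0,0,0,0,0,0.1],[1.65,0,0,0,0,0,0.1]])

```text
t: 9.65
ee_pos: [0.4856, 0.2747, 0.1191]
tool_rot: [[-0.342, 0.94, -0.0], [0.94, 0.342, -0.001], [-0.001, -0.001, -1.0]]
force: [-0.3, -0.2, -0.1]
grip_width: 0.038
grasp_force: 0.0
```

```bash
python3 d.py 0.4829 0.2793 0.0285 110
```

```text
shift [ 0.134 -0.024  2.266] turn [-0.004  0.005 -0.001]
t 9.65 pos [0.4856 0.2747 0.1191] F [-0.3 -0.2 -0.1] w 0.038 gf 0.0
```

move_arm(steps=[[0.13,-0.02,0.8,0,0,0,0.1],[0.13,-0.02,1.5,0,0,0,0.1],[0.13,-0.02,1.9,0,0,0,0.15],[0.13,-0.02,2.15,0,0,0,0.15],[0.13,-0.02,2.15,0,0,0,0.15]])

```text
t: 10.15
ee_pos: [0.4823, 0.2795, 0.0322]
tool_rot: [[-0.342, 0.94, -0.002], [0.94, 0.342, -0.002], [-0.001, -0.003, -1.0]]
force: [-1.1, -0.4, -0.3]
grip_width: 0.0361
grasp_force: 0.0
```

move_arm(steps=[[0,0,0,0,0,0,0.15],[0,0,0,0,0,0,0.15]])

```text
t: 10.35
ee_pos: [0.4834, 0.281, 0.0344]
tool_rot: [[-0.343, 0.939, 0.002], [0.939, 0.343, 0.001], [0.0, 0.002, -1.0]]
force: [0.5, 0.0, -0.9]
grip_width: 0.0366
grasp_force: 0.0
```

```bash
python3 d.py 0.4829 0.2793 0.0285 110
```

```text
shift [-0.035 -0.026  0.148] turn [ 0.015 -0.002  0.008]
t 10.35 pos [0.4834 0.281  0.0344] F [ 0.5  0.  -0.9] w 0.0366 gf 0.0
```

move_arm(steps=[[-0.03,-0.02,0.13,0,0,0,0.15],[-0.03,-0.02,0.13,0,0,0,0.2],[-0.03,-0.02,0.13,0,0,0,0.25],[-0.03,-0.02,0.13,0,0,0,0.6],[-0.03,-0.02,0.13,0,0,0,1]])

```text
t: 10.85
ee_pos: [0.4823, 0.2796, 0.0285]
tool_rot: [[-0.344, 0.939, 0.0], [0.939, 0.344, 0.0], [-0.0, 0.0, -1.0]]
force: [0.5, 0.3, 2.3]
grip_width: 0.0227
grasp_force: 34.5
```

move_arm(steps=[[0,0,0,0,0,0,1],[0,0,0,0,0,0,1]])

```text
t: 11.05
ee_pos: [0.4824, 0.2796, 0.0285]
tool_rot: [[-0.344, 0.939, 0.001], [0.939, 0.344, 0.0], [-0.0, 0.001, -1.0]]
force: [-1.2, -0.0, 3.4]
grip_width: 0.0226
grasp_force: 34.7
```

```bash
python3 d.py 0.4829 0.2793 0.0285 110
```

```text
shift [-0.012  0.01   0.   ] turn [0.004 0.    0.012]
t 11.05 pos [0.4824 0.2796 0.0285] F [-1.2 -0.   3.4] w 0.0226 gf 34.7
```

move_arm(steps=[[0,0,-0.1,0,0,0,1],[0,0,-0.4,0,0,0,1],[0,0,-0.9,0,0,0,1],[0,0,-1.6,0,0,0,1],[0,0,-2.3,0,0,0,1]])

```text
t: 11.55
ee_pos: [0.482, 0.2794, 0.1216]
tool_rot: [[-0.344, 0.939, -0.0], [0.939, 0.344, -0.0], [-0.0, -0.0, -1.0]]
force: [-0.3, -0.0, -0.9]
grip_width: 0.0224
grasp_force: 34.4
```

```bash
python3 d.py 0.6198 -0.2722 0.12 101.7
```

```text
shift [-14.133  -1.502   0.041] turn [-2.000e-03  1.000e-03  1.049e+00]
t 11.55 pos [0.482  0.2794 0.1216] F [-0.3 -0.  -0.9] w 0.0224 gf 34.4
```

move_arm(steps=[[-0.4,-0.04,0,0,0,0.03,1],[-1.2,-0.13,0,0,0,0.1,1],[-2.2,-0.23,0,0,0,0.17,1],[-3.2,-0.34,0,0,0,0.24,1],[-4.2,-0.45,0,0,0,0.31,1]])

```text
t: 12.05
ee_pos: [0.5226, 0.1134, 0.1198]
tool_rot: [[-0.302, 0.953, -0.001], [0.953, 0.302, -0.001], [-0.0, -0.001, -1.0]]
force: [0.8, 0.0, -0.4]
grip_width: 0.0226
grasp_force: 34.4
```

move_arm(steps=[[-1,-0.11,0,0,0,0.07,1],[-2,-0.22,0,0,0,0.15,1],[-3,-0.33,0,0,0,0.23,1],[-4,-0.44,0,0,0,0.31,1],[-5,-0.55,0,0,0,0.39,1]])

```text
t: 12.55
ee_pos: [0.5619, -0.084, 0.1197]
tool_rot: [[-0.249, 0.968, -0.001], [0.968, 0.249, -0.0], [0.0, -0.001, -1.0]]
force: [-0.1, -0.1, -1.5]
grip_width: 0.0227
grasp_force: 34.4
```

```bash
python3 d.py 0.6198 -0.2722 0.12 101.7
```

```text
shift [-4.917  0.23  -0.008] turn [-0.009 -0.002  0.342]
t 12.55 pos [ 0.5619 -0.084   0.1197] F [-0.1 -0.1 -1.5] w 0.0227 gf 34.4
```

move_arm(steps=[[-1,0.05,0,0,0,0.1,1],[-2,0.1,0,0,0,0.2,1],[-3,0.15,0,0,0,0.3,1],[-3.9,0.2,0,0,0,0.33,1],[-4.5,0.22,0,0,0,0.33,1]])

```text
t: 13.05
ee_pos: [0.6157, -0.257, 0.1194]
tool_rot: [[-0.203, 0.979, -0.001], [0.979, 0.203, -0.0], [-0.0, -0.001, -1.0]]
force: [1.0, 0.5, -0.5]
grip_width: 0.0228
grasp_force: 34.4
```

move_arm(steps=[[-0.2,0,0.2,0,0,0,1],[-0.2,0,0.6,0,0,0,1],[-0.2,0,1.1,0,0,0,1],[-0.2,0,1.25,0,0,0,1],[-0.2,0,1.25,0,0,0,1]])

```text
t: 13.55
ee_pos: [0.6164, -0.2606, 0.0685]
tool_rot: [[-0.206, 0.979, -0.004], [0.979, 0.206, 0.002], [0.002, -0.003, -1.0]]
force: [-1.1, -0.0, -0.2]
grip_width: 0.0225
grasp_force: 34.4
```

move_arm(steps=[[0,0,0,0,0,0,1],[0,0,0,0,0,0,1]])

```text
t: 13.75
ee_pos: [0.6183, -0.2617, 0.0713]
tool_rot: [[-0.206, 0.979, 0.002], [0.979, 0.206, -0.001], [-0.001, 0.001, -1.0]]
force: [-0.2, -0.1, -0.5]
grip_width: 0.0228
grasp_force: 34.4
```

```bash
python3 d.py 0.6198 -0.2722 0.0445 101.7
```

```text
shift [-0.265 -0.018  0.67 ] turn [0.011 0.008 0.021]
t 13.75 pos [ 0.6183 -0.2617  0.0713] F [-0.2 -0.1 -0.5] w 0.0228 gf 34.4
```

move_arm(steps=[[-0.2,-0.02,0.1,0,0,0.02,1],[-0.26,-0.02,0.3,0,0,0.02,1],[-0.26,-0.02,0.5,0,0,0.02,1],[-0.26,-0.02,0.62,0,0,0.02,1],[-0.26,-0.02,0.62,0,0,0.02,1]])

```text
t: 14.25
ee_pos: [0.6183, -0.2717, 0.0439]
tool_rot: [[-0.203, 0.979, -0.002], [0.979, 0.203, 0.001], [0.002, -0.002, -1.0]]
force: [0.4, 0.1, -1.1]
grip_width: 0.0224
grasp_force: 34.4
```

move_arm(steps=[[0,0,0,0,0,0,1],[0,0,0,0,0,0,1],[0,0,0,0,0,0,1]])

```text
t: 14.55
ee_pos: [0.6194, -0.272, 0.0458]
tool_rot: [[-0.203, 0.979, 0.001], [0.979, 0.203, -0.0], [-0.001, 0.001, -1.0]]
force: [0.6, -0.2, -0.8]
grip_width: 0.0226
grasp_force: 34.4
```

```bash
python3 d.py 0.6198 -0.2722 0.0415 101.7
```

```text
shift [-0.006  0.01   0.108] turn [ 0.004  0.004 -0.   ]
t 14.55 pos [ 0.6194 -0.272   0.0458] F [ 0.6 -0.2 -0.8] w 0.0226 gf 34.4
```

move_arm(steps=[[0,0,0.05,0,0,0,1],[0,0,0.09,0,0,0,1],[0,0,0.09,0,0,0,1],[0,0,0.09,0,0,0,1]])

```text
t: 14.95
ee_pos: [0.6191, -0.272, 0.0417]
tool_rot: [[-0.203, 0.979, -0.0], [0.979, 0.203, 0.0], [0.0, -0.0, -1.0]]
force: [0.5, 0.4, -0.2]
grip_width: 0.0224
grasp_force: 34.4
```

move_arm(steps=[[0,0,0.02,0,0,0,1],[0,0,0.03,0,0,0,1],[0,0,0.03,0,0,0,1]])

```text
t: 15.25
ee_pos: [0.6191, -0.272, 0.0406]
tool_rot: [[-0.203, 0.979, 0.0], [0.979, 0.203, -0.0], [-0.0, -0.0, -1.0]]
force: [-0.4, 0.8, -0.6]
grip_width: 0.0228
grasp_force: 34.4
```

move_arm(steps=[[0,0,0.02,0,0,0,1],[0,0,0.02,0,0,0,1],[0,0,0.02,0,0,0,1]])

```text
t: 15.55
ee_pos: [0.6191, -0.272, 0.0405]
tool_rot: [[-0.203, 0.979, 0.0], [0.979, 0.203, -0.0], [-0.0, 0.0, -1.0]]
force: [-1.5, 2.1, 5.4]
grip_width: 0.0223
grasp_force: 35.0
```

Contact is at 5 N. Releasing and retreating.

move_arm(steps=[[0,0,0,0,0,0,0.5],[0,0,0,0,0,0,0.4],[0,0,0,0,0,0,0.3],[0,0,0,0,0,0,0.2],[0,0,-0.1,0,0,0,0.2]])

```text
t: 16.05
ee_pos: [0.6187, -0.2718, 0.0431]
tool_rot: [[-0.203, 0.979, -0.001], [0.979, 0.203, 0.001], [0.001, -0.001, -1.0]]
force: [0.0, 0.4, 0.1]
grip_width: 0.0342
grasp_force: 0.0
```

move_arm(steps=[[0,0,-0.5,0,0,0,0.2],[0,0,-1.2,0,0,0,0.1],[0,0,-2,0,0,0,0.1],[0,0,-2,0,0,0,0.1]])

```text
t: 16.45
ee_pos: [0.6218, -0.2732, 0.1292]
tool_rot: [[-0.203, 0.979, 0.009], [0.979, 0.203, -0.004], [-0.006, 0.008, -1.0]]
force: [0.1, -0.5, 1.2]
grip_width: 0.0383
grasp_force: 0.0
```

```bash
python3 d.py 0.4866 -0.276 0.12 64.2
python3 - <<'E'
from h import *
im=arm.get_image("wrist"); cv2.imwrite("pics/wrist5.png",im[...,::-1])
E
```

```text
shift [ 0.619 -3.326  0.2  ] turn [0.071 0.023 4.687]
t 16.45 pos [ 0.6218 -0.2732  0.1292] F [ 0.1 -0.5  1.2] w 0.0383 gf 0.0
```

View pics/wrist5.png

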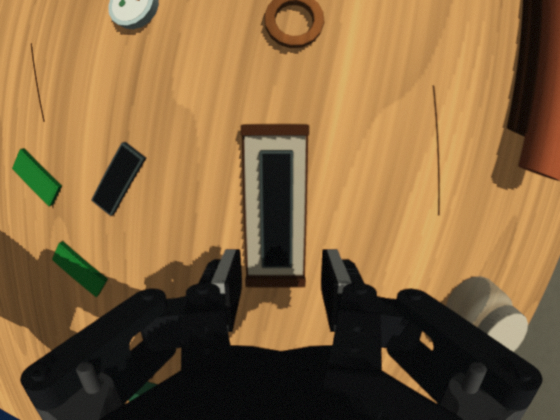

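The middle strip lies in its cradle at (276,208), looking centred and flat. The dark short strip is at (118,178), with the green bars at (36,177) and (80,268) well clear of it. Now fetching the short one.

move_arm(steps=[[0.62,-3.33,0.1,0,0,4.7,0.1],[0.62,-3.33,0.1,0,0,4.7,0.1],[0.62,-3.33,0.1,0,0,4.7,0.1],[0.62,-3.33,0.1,0,0,4.7,0.1],[0.62,-3.33,0.1,0,0,4.7,0.1]])

```text
t: 17.0
ee_pos: [0.4817, -0.2744, 0.1189]
tool_rot: [[0.442, 0.897, -0.002], [0.897, -0.442, 0.001], [0.0, -0.003, -1.0]]
force: [-0.4, 0.7, 0.1]
grip_width: 0.0383
grasp_force: 0.0
```

move_arm(steps=[[0,0,0,0,0,0,0.1],[0,0,0,0,0,0,0.1],[0,0,0,0,0,0,0.1]])

```text
t: 17.3
ee_pos: [0.4836, -0.2745, 0.1193]
tool_rot: [[0.436, 0.9, -0.001], [0.9, -0.436, 0.0], [0.0, -0.001, -1.0]]
force: [-0.1, 0.1, -0.6]
grip_width: 0.0383
grasp_force: 0.0
```

```bash
python3 d.py 0.4866 -0.276 0.034 64.2
python3 - <<'E'
from h import *
im=arm.get_image("wrist"); cv2.imwrite("pics/wrist6.png",im[...,::-1])
ims={k:arm.get_image(k) for k in("top","side")}
for n in ("long_mirror","middle_mirror"):
  for k in ims:
    for d in arm.masks_of(k,n)[:2]:
        m=d["mask"]
        p,f=fit(n,{k:m},.012); print(n,k,round(d["confidence"],2),np.argwhere(m).mean(0)[::-1].round(),m.sum(),np.round(p,4),round(f,3))
E
```

```text
shift [-0.     0.085  2.132] turn [-0.007 -0.    -0.005]
t 17.3 pos [ 0.4836 -0.2745  0.1193] F [-0.1  0.1 -0.6] w 0.0383 gf 0.0
long_mirror top 0.7 [262. 181.] 487 [ 6.06900e-01 -7.10000e-03 -7.77806e+01] 0.131
long_mirror side 0.8 [226. 225.] 679 [ 6.06500e-01 -7.70000e-03 -7.71249e+01] 0.055
middle_mirror top 0.63 [373. 173.] 388 [  0.6215  -0.2735 -76.8727] 0.095
middle_mirror top 0.35 [371. 177.] 746 [  0.598   -0.2513 -86.9515] 0.623
middle_mirror side 0.75 [275. 139.] 344 [  0.6216  -0.2731 -76.8653] 0.064
```

View pics/wrist6.png

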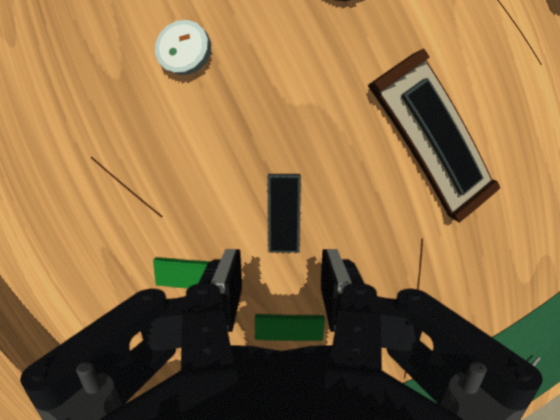

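The short strip sits at (284,213), centred and parallel between the fingers. The green bars at (290,327) and (180,272) are outside the finger paths. Fits put both placed strips within 2 mm of their cradle centres. Descending.

move_arm(steps=[[0,0.08,0.7,0,0,0,0.1],[0,0.08,1.4,0,0,0,0.1],[0,0.08,1.85,0,0,0,0.15],[0,0.08,2.1,0,0,0,0.15],[0,0.08,2.1,0,0,0,0.15]])

```text
t: 18.15
ee_pos: [0.4859, -0.2758, 0.0347]
tool_rot: [[0.437, 0.9, -0.002], [0.9, -0.437, 0.001], [0.0, -0.003, -1.0]]
force: [-0.9, -0.5, 0.5]
grip_width: 0.0361
grasp_force: 0.0
```

move_arm(steps=[[0,0,0,0,0,0,0.15],[0,0,0,0,0,0,0.15]])

```text
t: 18.35
ee_pos: [0.4873, -0.2766, 0.037]
tool_rot: [[0.437, 0.9, 0.002], [0.9, -0.437, -0.001], [-0.0, 0.002, -1.0]]
force: [-0.5, 0.5, -0.0]
grip_width: 0.0366
grasp_force: 0.0
```

```bash
python3 d.py 0.4866 -0.276 0.0285 64.2
```

```text
shift [ 0.006 -0.022  0.211] turn [ 0.018  0.002 -0.013]
t 18.35 pos [ 0.4873 -0.2766  0.037 ] F [-0.5  0.5 -0. ] w 0.0366 gf 0.0
```

move_arm(steps=[[0,-0.02,0.1,0,0,0,0.15],[0,-0.02,0.19,0,0,0,0.2],[0,-0.02,0.19,0,0,0,0.25],[0,-0.02,0.19,0,0,0,0.6],[0,-0.02,0.19,0,0,0,1]])

```text
t: 18.85
ee_pos: [0.4859, -0.2758, 0.0283]
tool_rot: [[0.437, 0.899, 0.0], [0.899, -0.437, -0.0], [-0.0, 0.0, -1.0]]
force: [0.2, 0.7, -0.3]
grip_width: 0.0227
grasp_force: 34.3
```

move_arm(steps=[[0,0,0,0,0,0,1],[0,0,0,0,0,0,1]])

```text
t: 19.05
ee_pos: [0.4859, -0.2759, 0.0283]
tool_rot: [[0.437, 0.9, 0.0], [0.9, -0.437, -0.0], [-0.0, 0.0, -1.0]]
force: [0.6, -0.5, 0.2]
grip_width: 0.0224
grasp_force: 34.4
```

```bash
python3 d.py 0.4866 -0.276 0.0285 64.2
```

```text
shift [ 0.004  0.017 -0.005] turn [ 0.002  0.001 -0.013]
t 19.05 pos [ 0.4859 -0.2759  0.0283] F [ 0.6 -0.5  0.2] w 0.0224 gf 34.4
```

move_arm(steps=[[0,0,-0.1,0,0,0,1],[0,0,-0.4,0,0,0,1],[0,0,-0.9,0,0,0,1],[0,0,-1.6,0,0,0,1],[0,0,-2.3,0,0,0,1]])

```text
t: 19.55
ee_pos: [0.4857, -0.2757, 0.1219]
tool_rot: [[0.437, 0.899, 0.0], [0.899, -0.437, -0.0], [-0.0, 0.0, -1.0]]
force: [1.7, 1.0, 0.2]
grip_width: 0.0223
grasp_force: 34.3
```

```bash
python3 d.py 0.4736 0.0076 0.12 104.4
```

```text
shift [ 6.238 -3.366  0.046] turn [ 1.000e-03  1.000e-03 -5.038e+00]
t 19.55 pos [ 0.4857 -0.2757  0.1219] F [1.7 1.  0.2] w 0.0223 gf 34.3
```

move_arm(steps=[[0.3,-0.16,0,0,0,-0.3,1],[0.9,-0.5,0,0,0,-0.9,1],[1.7,-0.9,0,0,0,-1.6,1],[2.5,-1.35,0,0,0,-2.3,1],[3.3,-1.8,0,0,0,-3,1]])

```text
t: 20.05
ee_pos: [0.478, -0.1239, 0.1202]
tool_rot: [[0.029, 1.0, -0.0], [1.0, -0.029, 0.0], [0.0, -0.0, -1.0]]
force: [0.4, 0.3, -1.0]
grip_width: 0.0222
grasp_force: 34.4
```

```bash
python3 d.py 0.4736 0.0076 0.12 104.4
```

```text
shift [ 3.282 -0.204  0.006] turn [-3.000e-03 -2.000e-03 -2.008e+00]
t 20.05 pos [ 0.478  -0.1239  0.1202] F [ 0.4  0.3 -1. ] w 0.0222 gf 34.4
```

move_arm(steps=[[0.8,-0.05,0,0,0,-0.6,1],[1.6,-0.1,0,0,0,-1.2,1],[2.4,-0.15,0,0,0,-1.8,1],[2.9,-0.2,0,0,0,-2,1],[3.15,-0.2,0,0,0,-2,1]])

```text
t: 20.55
ee_pos: [0.474, 0.0025, 0.1202]
tool_rot: [[-0.246, 0.969, -0.001], [0.969, 0.246, 0.0], [0.0, -0.001, -1.0]]
force: [-1.0, -1.5, 0.2]
grip_width: 0.0225
grasp_force: 34.4
```

move_arm(steps=[[0,0,0.3,0,0,0,1],[0,0,0.7,0,0,0,1],[0,0,1.1,0,0,0,1],[0,0,1.25,0,0,0,1],[0,0,1.25,0,0,0,1]])

```text
t: 21.05
ee_pos: [0.4743, 0.0004, 0.0696]
tool_rot: [[-0.243, 0.97, -0.002], [0.97, 0.243, -0.0], [0.0, -0.002, -1.0]]
force: [0.4, 0.1, -0.3]
grip_width: 0.0227
grasp_force: 34.4
```

move_arm(steps=[[0,0,0,0,0,0,1],[0,0,0,0,0,0,1]])

```text
t: 21.25
ee_pos: [0.4755, 0.0005, 0.0709]
tool_rot: [[-0.243, 0.97, 0.002], [0.97, 0.243, -0.0], [-0.001, 0.001, -1.0]]
force: [-0.5, -0.4, -0.6]
grip_width: 0.0226
grasp_force: 34.4
```

```bash
python3 d.py 0.4736 0.0076 0.0445 104.4
```

```text
shift [ 0.184 -0.003  0.66 ] turn [ 0.011  0.004 -0.04 ]
t 21.25 pos [0.4755 0.0005 0.0709] F [-0.5 -0.4 -0.6] w 0.0226 gf 34.4
```

move_arm(steps=[[0.18,0,0.1,0,0,-0.04,1],[0.18,0,0.3,0,0,-0.04,1],[0.18,0,0.5,0,0,-0.04,1],[0.18,0,0.62,0,0,-0.04,1],[0.18,0,0.62,0,0,-0.04,1]])

```text
t: 21.75
ee_pos: [0.4725, 0.0076, 0.0444]
tool_rot: [[-0.249, 0.969, -0.002], [0.969, 0.249, -0.0], [0.0, -0.002, -1.0]]
force: [0.1, 0.3, -0.5]
grip_width: 0.0225
grasp_force: 34.4
```

move_arm(steps=[[0,0,0,0,0,0,1],[0,0,0,0,0,0,1],[0,0,0,0,0,0,1]])

```text
t: 22.05
ee_pos: [0.4734, 0.0075, 0.0456]
tool_rot: [[-0.249, 0.969, 0.001], [0.969, 0.249, -0.0], [-0.0, 0.001, -1.0]]
force: [-0.0, -0.9, -1.3]
grip_width: 0.0228
grasp_force: 34.4
```

```bash
python3 d.py 0.4736 0.0076 0.0415 104.4
```

```text
shift [0.    0.005 0.103] turn [0.004 0.002 0.001]
t 22.05 pos [0.4734 0.0075 0.0456] F [-0.  -0.9 -1.3] w 0.0228 gf 34.4
```

move_arm(steps=[[0,0,0.05,0,0,0,1],[0,0,0.09,0,0,0,1],[0,0,0.09,0,0,0,1],[0,0,0.09,0,0,0,1]])

```text
t: 22.45
ee_pos: [0.4731, 0.0076, 0.0418]
tool_rot: [[-0.249, 0.969, -0.0], [0.969, 0.249, -0.0], [-0.0, -0.0, -1.0]]
force: [0.0, -0.2, -0.2]
grip_width: 0.0225
grasp_force: 34.4
```

move_arm(steps=[[0,0,0.02,0,0,0,1],[0,0,0.03,0,0,0,1],[0,0,0.03,0,0,0,1]])

```text
t: 22.75
ee_pos: [0.4732, 0.0076, 0.0406]
tool_rot: [[-0.249, 0.969, 0.0], [0.969, 0.249, -0.0], [-0.0, -0.0, -1.0]]
force: [1.0, 0.2, 0.2]
grip_width: 0.0225
grasp_force: 34.4
```

move_arm(steps=[[0,0,0.015,0,0,0,1],[0,0,0.015,0,0,0,1],[0,0,0.015,0,0,0,1]])

```text
t: 23.05
ee_pos: [0.4732, 0.0076, 0.0403]
tool_rot: [[-0.249, 0.969, 0.0], [0.969, 0.249, -0.0], [-0.0, 0.0, -1.0]]
force: [-0.5, 0.8, 3.5]
grip_width: 0.0226
grasp_force: 34.8
```

Contact. Releasing, then backing off high.

move_arm(steps=[[0,0,0,0,0,0,0.5],[0,0,0,0,0,0,0.4],[0,0,0,0,0,0,0.3],[0,0,0,0,0,0,0.2],[0,0,-0.1,0,0,0,0.2]])

```text
t: 23.55
ee_pos: [0.4728, 0.0076, 0.0437]
tool_rot: [[-0.249, 0.969, -0.001], [0.969, 0.249, -0.0], [0.0, -0.001, -1.0]]
force: [0.4, 0.2, 0.5]
grip_width: 0.0343
grasp_force: 0.0
```

move_arm(steps=[[0,0,-0.5,0,0,0,0.2],[0,0,-1.2,0,0,0,0.1],[0,0,-2,0,0,0,0.1],[0,0,-3,0,0,0,0.1],[0,0,-4,0,0,0,0.1]])

```text
t: 24.05
ee_pos: [0.4727, 0.0076, 0.2056]
tool_rot: [[-0.249, 0.969, -0.0], [0.969, 0.249, -0.0], [0.0, -0.0, -1.0]]
force: [1.0, -0.4, -0.1]
grip_width: 0.0383
grasp_force: 0.0
```

move_arm(steps=[[-1,0,0,0,0,0,0],[-2,0,0,0,0,0,0],[-3,0,0,0,0,0,0],[-4,0,0,0,0,0,0],[-5,0,0,0,0,0,0]])

```text
t: 24.55
ee_pos: [0.523, -0.1876, 0.2043]
tool_rot: [[-0.249, 0.969, 0.0], [0.969, 0.249, -0.0], [-0.0, 0.0, -1.0]]
force: [1.7, 0.3, 0.8]
grip_width: 0.0429
grasp_force: 0.0
```

move_arm(steps=[[-1,0,0,0,0,0,0],[-2,-1,0,0,0,0,0],[-2.5,-1.5,0,0,0,0,0],[-2.5,-1.5,0,0,0,0,0],[-2.5,-1.5,0,0,0,0,0]])

```text
t: 25.05
ee_pos: [0.4893, -0.2982, 0.204]
tool_rot: [[-0.247, 0.969, 0.0], [0.969, 0.247, 0.001], [0.0, 0.0, -1.0]]
force: [-0.0, -0.8, -0.1]
grip_width: 0.0429
grasp_force: 0.0
```

```bash
python3 - <<'E'
from h import *
ims={k:arm.get_image(k) for k in("top","side")}
for k in ims:
  for n in ("long_mirror","middle_mirror","short_mirror"):
    for d in arm.masks_of(k,n)[:3]:
        m=d["mask"]; col=ims[k][m].mean(0)
        if col[1]>1.4*col[0]: continue
        p,f=fit(n,{k:m},.012); print(n,k,round(d["confidence"],2),np.argwhere(m).mean(0)[::-1].round(),m.sum(),np.round(p,4),round(f,3)); break
cv2.imwrite("pics/top9.png",cv2.resize(ims["top"][140:300,100:450],None,fx=2.2,fy=2.2,interpolation=cv2.INTER_CUBIC)[...,::-1])
E
python3 d.py 0 0 0 0
```

```text
long_mirror top 0.52 [316. 235.] 226 [  0.4762  -0.1309 -41.5731] 0.722
short_mirror top 0.54 [256. 236.] 300 [ 4.75100e-01  8.10000e-03 -7.56024e+01] 0.079
long_mirror side 0.64 [226. 225.] 601 [ 6.07200e-01 -1.00000e-02 -7.70039e+01] 0.119
middle_mirror side 0.72 [285. 255.] 872 [ 4.8370e-01  1.7400e-02 -7.4953e+01] 0.68
short_mirror side 0.74 [284. 252.] 339 [ 4.75300e-01  6.80000e-03 -7.51831e+01] 0.111
shift [ 10.258 -10.005   5.101] turn [1.0000e-03 0.0000e+00 1.3061e+01]
t 25.45 pos [ 0.4901 -0.2972  0.2041] F [ 0.1  0.2 -0.3] w 0.0426 gf 0.0
```

View pics/top9.png

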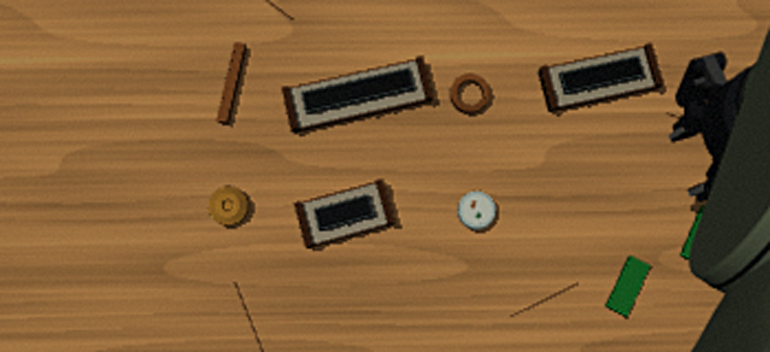

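All three strips lie centred and flat in their cradles in the crop: long (358,93), middle (603,75) and short (346,213). The bystanders and green bars are where they were, and the arm is clear.

```bash
python3 -c "
from workcell import arm
print(arm.hand_in())"
```

```text
the job is handed in; nothing more can be done
None
```

The long, middle and short mirror strips were laid in that order, flat in their own cradles and within about 2 mm of centre, with the other objects left where they were; the job was handed in at about 25 s, and no verdict was returned.

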